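Load the specimen holder into the microscope's sprung carrier

TASK

Pull the microscope's spring-loaded specimen carrier by its tab all the way out to its stop, where it clicks and stays. Lay the flat specimen holder from the bench into the carrier's bed, flat between the low corner rims, then take the tab again and ease the carrier fully home under the lens, keeping hold of it so that it does not fly back. Leave the other things on the bench alone.

Things in the scene. Friction and masses are not known exactly. Their poses are not given: they have to be found in the camera images.
- scope: White camera microscope, fixed, 260 x 160 mm, 370 tall; origin at bench level below the lens axis. Its -x axis points out of its front, the way the carrier is pulled; +x to its column; z up. Lens tip 140 mm above the bench. Black stage 140 mm wide (y), front edge at x = -62 mm, guide rails at y = +-37 mm with tops at 108 mm height.
- head_front (a point): Middle of the lower front edge of the microscope's head, 212 mm above the bench, 57 mm in front (-x) of the lens axis. The head (100 mm wide, 72 high) reaches from here back to the column and overhangs the carrier: with the carrier home a gripper held vertical over the pull tab hits it; lean the gripper 30 to 45 deg outwards, to the front (-x).
- carrier (a joint): Travel of the carrier out of the front, m: 0 fully home, 0.130 at its stop. A spring pulls it home with 1 N at first, growing to about 7.5 N near 0.10; past about 0.122 it clicks over and is held at the stop by itself (about 3 N pushes it off). Let go short of that, it flies home, far faster than 0.3 m/s, which is too fast.
- pull_tab (a point): Middle of the carrier's black upright pull tab at the height to grip, 126 mm above the bench. The tab is 10 mm thick (y), 22 long (x), and stands 42 mm above the bed floor (top 144 mm above the bench). Axes as the microscope's; it moves along -x with the carrier and lies 65 mm in front (-x) of the bed's centre.
- carrier_bed (a point): Centre of the carrier's bed, on its floor, 102 mm above the bench (below the lens when home). Bed 81 mm long (x) by 40 wide (y) inside rims 5 mm high; the rims run along both ends but on the long sides only near the corners: the middle 50 mm of the long sides is open for fingers. Axes as the microscope's.
- holder_center (a point): Centre (half-way up) of the specimen holder: loose flat aluminium slab with two square greenish windows on top, 75 mm long (its x), 34 wide (its y), 10 thick, 50 to 100 g, lying flat on the bench. Either end may go first. Not the thicker white plastic box, 84 x 32 x 20 mm, that lies nearby.
Things that resemble listed ones, but are neither listed nor needed, are in the scene too. What is meant by the part that bears holder_center is not brown or red, and is the larger of those in its own colour.

How it is judged:
On the way, in this order (a step that is already met when the one before it is completed fails the run):
1. the carrier is pulled out to its stop (value of joint carrier above 0.126 m), for 0.3 s.
2. the holder lies in the bed of the carrier, which is still out (value of joint carrier above 0.122 m and x of holder_center in the frame of carrier_bed between -0.0055 and 0.0055 m and y of holder_center in the frame of carrier_bed between -0.0055 and 0.0055 m and z of holder_center in the frame of carrier_bed below 0.0075 m), for 0.3 s.
At the end, for the whole second after the job is handed in: The carrier is fully home (within 4 mm) and at rest, with the holder lying flat in its bed between the rims: centre within 5.5 mm of the bed's centre along and across, no more than 2.5 mm above lying on the floor, tilted less than 4 deg and turned less than 8.5 deg (value of joint carrier below 0.004 m and velocity of joint carrier between -0.01 and 0.01 m/s and x of holder_center in the frame of carrier_bed between -0.0055 and 0.0055 m and y of holder_center in the frame of carrier_bed between -0.0055 and 0.0055 m and z of holder_center in the frame of carrier_bed between 0.003 and 0.0075 m and angle between holder_center's own z axis and vertical below 0.07 rad and angle between the x axis of holder_center and the x axis of carrier_bed, either way round below 0.15 rad); the robot touches nothing.
It fails at once if the carrier flies home (faster than 0.3 m/s) (velocity of joint carrier below -0.3 m/s).
It fails at once if a bystander on the bench is pushed more than 20 mm (distance of any of mailer, dropper, jar, vial_a, vial_b, beaker, forceps from where it was at the start of the episode above 0.02 m).
It also fails if it takes over 62 s, if anything falls off the work surface, if the arm or the gripper's body presses on something with over 40 N, if the wrist force passes 120 N, or if a joint passes its speed limit or range.

ROBOT

A 6-joint arm with a two-finger parallel gripper is mounted at the origin on the work surface. World frame = base frame: x ahead of the robot, y to its left, z up, the work surface at z = 0. Lengths are in m, angles in rad, forces in N, time in s.
With the tool pointing down it reaches from about 0.35 to 0.925 m from the base axis. Payload 6.4 kg.
Tool frame: the origin (TCP) lies between the finger pads; the fingertips stand 14 mm ahead of it and the grasp point (between the pads) lies 5 mm behind it; z points along the fingers, y is the line along which they close (so a half turn about z gives the same grasp; the last joint's range is limited). The gripper opens to 94 mm and grips with 3 to 60 N. Pads are 16 mm wide; open, the fingers measure 119 mm over their backs; the gripper's body (75 mm by 177 mm) begins 78 mm behind the grasp point.
Start: joints at [-1.403, 0.245, 1.558, -0, 1.339, -0.174], TCP at [0.218, -0.612, 0.219] pointing down, gripper open.
Joint ranges: [-3.13, 3.13], [-1.02, 2.26], [0.13, 2.54], [-0.95, 4.09], [0.21, 2.88], [-2.74, 2.74]. Speed limits (rad/s): [2.57, 2.57, 3.14, 3.14, 3.14, 3.14].

INTERFACE

Orientations are given as a unit quaternion [x, y, z, w].
In Python, from cell import ctrl gives the robot as it stands.
- The arm moves only by the tool servo_tool, never from a script. Its argument "increments" is a list of rows, each a list of 3 entries, a list of its own where there are three numbers: the shift along the tool's x, y, z in cm, then the turn, a rotation vector about the tool's x, y, z in degrees, then the closure in counts, from 0 (fully open) to 255 (shut). A call has 1 to 12 rows; each row is the pose to reach, as a shift and turn from the pose commanded when the call began, along the tool's axes at that moment; what a row does not reach only later rows make up. A row lasts 1/8 s, in which the tool goes at most 62.5 mm and 10.7 degrees, less where a joint would pass 70% of its speed; a pose out of reach is approached as far as the arm can. A call with a gripper value outside its range is refused whole. The fingers move at their own pace and stop on an object; "squeeze" is the grip in N (left out, the last holds). Time passes only in rows, so rows that repeat a pose let the fingers close. It gives the time, the measured TCP pose, the force, the opening and the grip force at its end, in the units of the state.
- ctrl.get_obs(): the state, without advancing time (a new reading comes with each control period).
- ctrl.read_camera(name): name is "scene" or "top" or "wrist"; returns a dict with "img" (400x640x3 uint8, blue, green, red), "z_map" (400x640 float32, m along the optical axis (not along the pixel's ray), 0 where there is no reading), "camera_matrix" (3x3 intrinsics, pixels), "origin" and "orientation" of the camera in the world. Camera axes: x right, y down, z forward; pixel columns grow to the right and rows downward; lengths in m; the calibration is good to about 2 mm. A picture is of the moment at which its call begins.
- ctrl.close_job(): hands the job in; it is judged then, once.
The state is a dict: "time_s": time; "joint_positions": joint angles; "qd": joint speeds; "effort": joint torques, N m; "ee_pos": TCP position; "ee_rot": TCP orientation; "force": force on the tool from outside, world axes, zero at the start; "torque": the same for the moment, N m; "grip_width": finger opening in m; "gripper_force": force on a finger pad.
Only numpy, scipy, OpenCV 4.12 (cv2) and the standard library are available. Lean on these libraries where they do the work, as an engineer would, in place of code of your own. Each camera call takes 0.05 s, during which the arm holds its last target. There are 200 camera calls.

## Working session

There is one attempt and no reset: what is moved stays moved. The work goes in short steps, Python scripts to look and compute and a tool call to move; the robot and the scene stay as the last step left them, time stands still between calls to the robot, and variables do not carry over. Pictures are saved under pics/ and viewed, at most 10 in all, crops included, and the job is handed in when it is done.

Besides the shell and the picture viewer there is one more tool, called after "Request:" as name(argument=value, ...), one argument or row to a line, values as JSON. servo_tool: Moves the arm, as the interface text tells. Its arguments: {"type":"object","properties":{"increments":{"type":"array","items":{"type":"array"}},"squeeze":{"type":"number"}},"required":["increments"]}

```bash
mkdir -p pics; cat > h.py <<'E'
import numpy as np, cv2
from scipy.spatial.transform import Rotation as R
from cell import ctrl
def cam(n):
    c=ctrl.read_camera(n); return c
def RT(c):
    o=np.array(c["orientation"]); 
    M=R.from_quat(o).as_matrix() if o.size==4 else o.reshape(3,3)
    return M,np.array(c["origin"])
def ray(c,u,v):
    M,o=RT(c); d=np.linalg.inv(c["camera_matrix"])@np.array([u,v,1.]); return o,M@d
def onz(c,u,v,z):
    o,d=ray(c,u,v); return o+d*(z-o[2])/d[2]
def depthpt(c,u,v):
    o,d=ray(c,u,v); return o+d*c["z_map"][int(v),int(u)]
def cloud(c):
    M,o=RT(c); h,w=c["z_map"].shape; u,v=np.meshgrid(np.arange(w),np.arange(h))
    d=np.stack([u,v,np.ones_like(u)],-1)@np.linalg.inv(c["camera_matrix"]).T
    return (d*c["z_map"][...,None])@M.T+o
def proj(c,p):
    M,o=RT(c); q=c["camera_matrix"]@(M.T@(np.array(p)-o)); return q[:2]/q[2]
def tri(c1,p1,c2,p2):
    o1,d1=ray(c1,*p1);o2,d2=ray(c2,*p2)
    A=np.stack([d1,-d2],1); t=np.linalg.lstsq(A,o2-o1,rcond=None)[0]
    a=o1+d1*t[0];b=o2+d2*t[1]; return (a+b)/2,np.linalg.norm(a-b)
E
python3 - <<'E'
from h import *
import pickle
for n in["scene","top","wrist"]:
    c=cam(n); pickle.dump(c,open(n+"0.pkl","wb")); cv2.imwrite(f"pics/{n}0.png",c["img"]); print(n,c["origin"],c["orientation"],c["camera_matrix"][0])
print(ctrl.get_obs())
E
```

```text
scene [0.86946709 0.14050149 0.71487661] [ 0.59275038  0.74776469 -0.23102417 -0.19005997] [375.73487219   0.         322.15053565]
top [0.35223903 0.03827273 0.98215902] [ 0.70521069 -0.7048054   0.0462933  -0.06151561] [422.1564306    0.         317.72399645]
wrist [ 0.29296804 -0.58382192  0.38560387] [ 0.80912354 -0.57071602 -0.08111629  0.11411604] [355.18850108   0.         316.66918246]
{'time_s': 0.15, 'joint_positions': array([-1.40312571e+00,  2.45661780e-01,  1.55869456e+00, -6.29228796e-05,
        1.33870909e+00, -1.74123309e-01]), 'qd': array([ 0.0001435 , -0.00269903, -0.00355047,  0.00041078,  0.00052889,
        0.00177567]), 'effort': array([ 4.82003416e-04, -4.16264892e+01, -3.14982462e+01,  6.85374252e-02,
        3.16478522e-02, -8.43083990e-05]), 'ee_pos': array([ 0.21776817, -0.61197743,  0.21861449]), 'ee_rot': array([ 9.85431118e-01,  1.70073420e-01, -2.82365813e-05, -7.36480605e-04]), 'force': array([-0.27116585,  0.23844652, -0.27660646]), 'torque': array([-0.01814348,  0.01088034,  0.00241997]), 'gripper_force': 0.0, 'grip_width': 0.0943427527857422}
```

View pics/scene0.png

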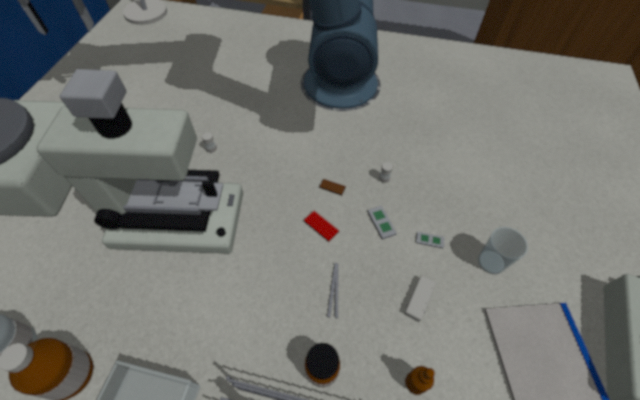

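View pics/top0.png

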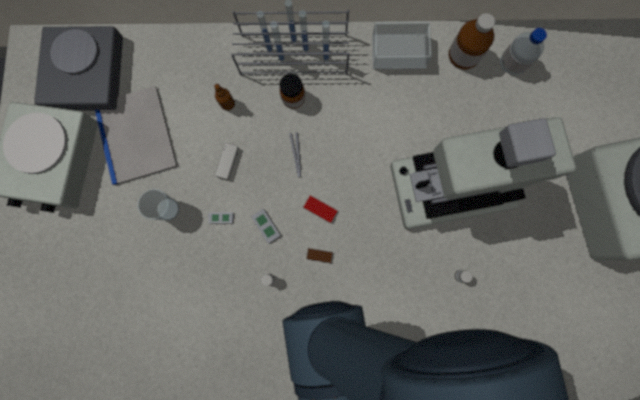

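Top view: the scope is at (485,175) with its front facing left, tab at about (420,185). Flat slab candidates are big aluminium with green windows (265,226), a small one (222,217), red (320,208) and brown (320,256). (228,160) is the white box. The holder meant should be the large aluminium one at (265,226), because it is neither red nor brown and is the larger of its colour. I'll measure and check it in a crop.

```bash
python3 - <<'E'
from h import *
import pickle
t=pickle.load(open("top0.pkl","rb"));s=pickle.load(open("scene0.pkl","rb"))
for n,c,b in(("top",t,(205,200,290,250)),("scene",s,(350,190,460,260))):
    im=c["img"].astype(int); g=(im[...,1]-im[...,2]>15)&(im[...,1]-im[...,0]>5)
    m=np.zeros(g.shape,np.uint8); m[b[1]:b[3],b[0]:b[2]]=g[b[1]:b[3],b[0]:b[2]]
    k,l,st,ce=cv2.connectedComponentsWithStats(m)
    for i in range(1,k):
        if st[i,4]>8: print(n,st[i],ce[i],onz(c,*ce[i],.01))
P=cloud(t); hm=P[...,2]
print("z big",np.round(hm[210:245:5,250:285:4],3)); print("bench",np.median(hm[290:330,100:200]))
Ps=cloud(s); 
a=cv2.resize(t["img"][190:270,200:350],None,fx=5,fy=5,interpolation=cv2.INTER_CUBIC)[:300]
b=cv2.resize(t["img"][120:240,380:530],None,fx=5,fy=5,interpolation=cv2.INTER_CUBIC)[:, :]
cv2.imwrite("pics/c1.png",cv2.resize(np.hstack([a[:, :400],b[150:450,50:450]]),None,fx=1,fy=1))
cv2.imwrite("pics/c2.png",cv2.resize(s["img"][155:260,80:260],None,fx=4.4,fy=4.4,interpolation=cv2.INTER_CUBIC))
E
```

```text
top [212 214   7   7  43] [214.97674419 217.27906977] [0.45596043 0.29839077 0.01      ]
top [222 214   7   7  42] [225.26190476 217.33333333] [0.45583196 0.27434262 0.01      ]
top [256 214  11  12  78] [261.30769231 219.75641026] [0.45018239 0.1901521  0.01      ]
top [263 226  12  12  83] [268.85542169 231.26506024] [0.42352299 0.17207506 0.01      ]
scene [373 210  12  10  87] [378.65517241 214.64367816] [0.42287746 0.17205363 0.01      ]
scene [380 222  12  11  91] [385.17582418 226.69230769] [0.44966244 0.18997636 0.01      ]
scene [421 234   8   8  53] [424.43396226 237.67924528] [0.4569064  0.27424046 0.01      ]
scene [432 237   9   7  50] [436.08 240.02] [0.45682221 0.29855085 0.01      ]
z big [[ 0.001 -0.     0.     0.009  0.002 -0.002 -0.     0.     0.002]
 [-0.005  0.01   0.008  0.009  0.009 -0.002 -0.003 -0.004  0.001]
 [-0.001  0.01   0.006  0.009  0.009  0.011 -0.003  0.001  0.001]
 [-0.001  0.001  0.007  0.01   0.012  0.009  0.001 -0.003 -0.002]
 [-0.     0.002 -0.001  0.012  0.008  0.01   0.013  0.001 -0.004]
 [-0.002  0.003 -0.002 -0.002  0.009  0.014  0.008  0.007 -0.002]
 [ 0.001 -0.004 -0.003  0.     0.011  0.011  0.001 -0.003 -0.001]]
bench -0.0004516099099705073
```

View pics/c1.png

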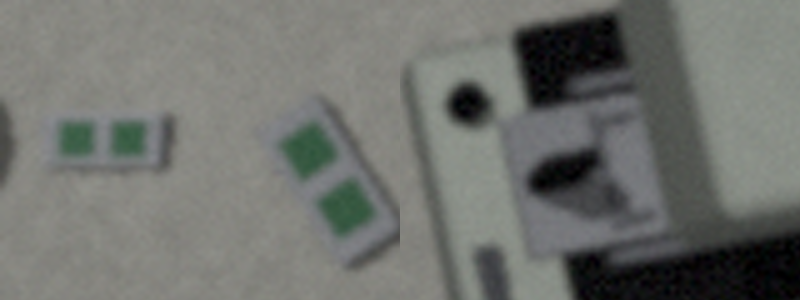

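View pics/c2.png

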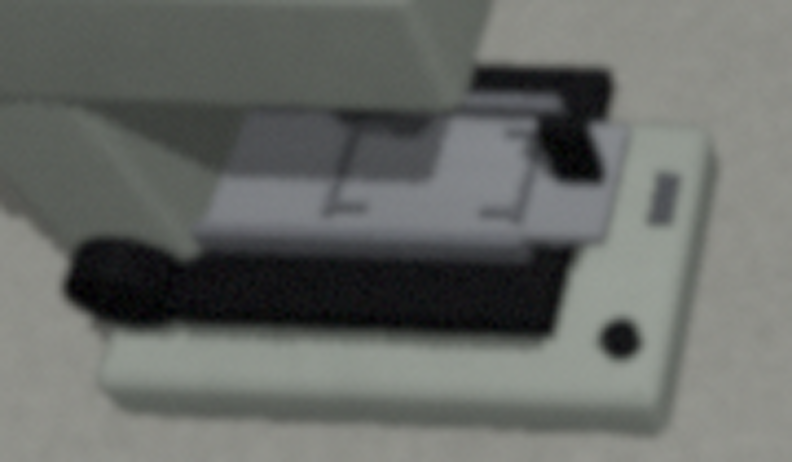

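The crop confirms it: the larger grey slab with two green windows at top (265,226) is the holder. The black tab stands at about top (425,183) and scene (211,187). Next I'll measure the scope's yaw and the tab.

```bash
python3 - <<'E'
from h import *
import pickle
t=pickle.load(open("top0.pkl","rb"));s=pickle.load(open("scene0.pkl","rb"))
for n,c in(("top",t),("scene",s)):
    P=cloud(c); im=c["img"].astype(int); ok=c["z_map"]>0
    print(n)
    sel=ok&(P[...,1]<-.1)&(P[...,1]>-.6)&(P[...,0]>.3)&(P[...,0]<.75)
    for lo,hi in((.03,.06),(.27,.30),(.015,.5),(.095,.108)):
        q=P[sel&(P[...,2]>lo)&(P[...,2]<hi)][:,:2].astype(np.float32)
        if len(q)>20:
            q=q; print(lo,hi,len(q),cv2.minAreaRect(q*1000))
    z=P[sel][:,2]; hh,e=np.histogram(z,np.arange(0,.4,.01)); print(hh)
    dark=(im.max(-1)<45)&sel
    m=dark&(P[...,2]>.113)&(P[...,2]<.15)&(P[...,1]>-.33)
    vv,uu=np.nonzero(m)
    for v,u in list(zip(vv,uu))[:120]: print((int(u),int(v)),np.round(P[v,u],3),end=" ")
    print()
E
```

```text
top
0.03 0.06 2780 ((473.8896484375, -335.18963623046875), (294.288330078125, 413.5276184082031), 9.120291709899902)
0.27 0.3 5084 ((534.54296875, -268.32818603515625), (100.2684326171875, 211.63162231445312), 10.831686973571777)
0.015 0.5 20125 ((458.3388977050781, -359.36224365234375), (284.3213806152344, 491.2720642089844), 2.071087598800659)
0.095 0.108 1578 ((515.5432739257812, -365.7781982421875), (454.4687805175781, 215.681640625), 77.41136169433594)
[7235  274  360 1655  788  337  322  329  460 2024 1131  713 2462  505
  296  445   31    0    0    0    0   25  132  151  161  159  176  515
 4484   85   68   51   16   73  147  153  534 1166    0]
(428, 180) [ 0.517 -0.165  0.144] (424, 181) [ 0.515 -0.157  0.144] (425, 181) [ 0.515 -0.16   0.141] (426, 181) [ 0.515 -0.162  0.142] (427, 181) [ 0.515 -0.163  0.145] (428, 181) [ 0.515 -0.165  0.143] (420, 182) [ 0.513 -0.149  0.145] (421, 182) [ 0.513 -0.151  0.144] (422, 182) [ 0.513 -0.153  0.144] (423, 182) [ 0.513 -0.155  0.144] (424, 182) [ 0.513 -0.157  0.143] (425, 182) [ 0.513 -0.159  0.146] (426, 182) [ 0.513 -0.161  0.14
[... 5691 characters left out ...]
0.516 -0.15   0.126] (213, 190) [ 0.515 -0.149  0.126] (214, 190) [ 0.516 -0.146  0.129] (205, 191) [ 0.518 -0.165  0.122] (206, 191) [ 0.518 -0.163  0.122] (207, 191) [ 0.518 -0.161  0.122] (208, 191) [ 0.517 -0.159  0.122] (209, 191) [ 0.517 -0.157  0.123] (210, 191) [ 0.517 -0.155  0.123] (211, 191) [ 0.515 -0.154  0.121] (212, 191) [ 0.516 -0.151  0.123] (213, 191) [ 0.516 -0.149  0.124] (214, 191) [ 0.515 -0.147  0.123] (215, 191) [ 0.513 -0.147  0.12 ] (205, 192) [ 0.519 -0.165  0.12 ] (206, 192) [ 0.518 -0.163  0.119] (207, 192) [ 0.518 -0.161  0.12 ] (208, 192) [ 0.518 -0.159  0.119] (209, 192) [ 0.518 -0.157  0.12 ] (210, 192) [ 0.518 -0.155  0.121] (211, 192) [ 0.516 -0.154  0.119]
```

Scope yaw is about 11°: the front direction is f=(-0.19,0.98) and the tab centre about (0.513,-0.157). Next I'll write a helper that turns world goals into tool-frame increments.

```bash
cat >> h.py <<'E'
A=np.radians(11.); F=np.array([-np.sin(A),np.cos(A),0]); S=np.array([np.cos(A),np.sin(A),0]); Z=np.array([0,0,1.])
TAB=np.array([.5127,-.1572,.126]); BED0=TAB-.065*F; BED0[2]=.102
def Rt(th,y=S):
    y=np.array(y)/np.linalg.norm(y); x0=np.cross(y,-Z); t=np.radians(th)
    z=-x0*np.sin(t)-Z*np.cos(t); return np.stack([np.cross(y,z),y,z],1)
def inc(goals,cur=None):
    o=ctrl.get_obs(); p=np.array(o["ee_pos"]); M=R.from_quat(o["ee_rot"]).as_matrix()
    if cur: p,M=cur
    for g,Rg in goals:   # g is the grasp point
        g=np.array(g)+.005*Rg[:,2]
        print("cm",np.round(M.T@(g-p)*100,2),"deg",np.round(np.degrees(R.from_matrix(M.T@Rg).as_rotvec()),1),"world",np.round(g,3))
E
python3 - <<'E'
from h import *
T=Rt(40); G=TAB+.002*F+.003*Z
inc([((.37,0,.33),Rt(0))])
inc([(G-.09*T[:,2]+.02*F,T),(G,T)],((np.array([.37,0,.325]),Rt(0))))
E
```

```text
cm [ 34.86 -52.57 -10.55] deg [ -0.1  -0.1 -81.4] world [0.37  0.    0.325]
cm [-10.49  11.01  13.09] deg [ -0. -40.  -0.] world [ 0.498 -0.082  0.194]
cm [-18.28  11.01  19.98] deg [ -0. -40.  -0.] world [ 0.513 -0.158  0.125]
```

Request:
servo_tool(
  increments=[
    [[5,-5,-10.5],[0,0,-9],0],
    [[34.9,-52.6,-10.5],[0,0,-81.4],0],
    [[34.9,-52.6,-10.5],[0,0,-81.4],0],
    [[34.9,-52.6,-10.5],[0,0,-81.4],0],
    [[34.9,-52.6,-10.5],[0,0,-81.4],0],
    [[34.9,-52.6,-10.5],[0,0,-81.4],0],
    [[34.9,-52.6,-10.5],[0,0,-81.4],0],
    [[34.9,-52.6,-10.5],[0,0,-81.4],145],
    [[34.9,-52.6,-10.5],[0,0,-81.4],145],
    [[34.9,-52.6,-10.5],[0,0,-81.4],145],
    [[34.9,-52.6,-10.5],[0,0,-81.4],145],
    [[34.9,-52.6,-10.5],[0,0,-81.4],145],
  ],
  squeeze=10,
)

```text
time_s: 1.65
ee_pos: [0.3704, 0.0019, 0.3246]
ee_rot: [0.634, 0.773, 0.0, 0.0]
force: [-0.1, 0.3, -0.1]
grip_width: 0.0476
gripper_force: 0.0
```

Request:
servo_tool(
  increments=[
    [[-2,2,2],[0,-10,0],145],
    [[-10.5,11.0,13.1],[0,-40,0],145],
    [[-10.5,11.0,13.1],[0,-40,0],145],
    [[-10.5,11.0,13.1],[0,-40,0],145],
    [[-10.5,11.0,13.1],[0,-40,0],145],
    [[-10.5,11.0,13.1],[0,-40,0],145],
  ],
)

```text
time_s: 2.4
ee_pos: [0.4984, -0.0829, 0.195]
ee_rot: [0.599, 0.724, -0.217, 0.264]
force: [0.7, -0.1, 0.2]
grip_width: 0.0403
gripper_force: 0.0
```

```bash
python3 - <<'E'
from h import *
o=ctrl.get_obs(); print(o["joint_positions"],o["grip_width"])
T=Rt(40); G=TAB+.002*F+.003*Z
inc([(G,T)])
c=cam("wrist"); print(proj(c,TAB),proj(c,TAB+.018*Z)); cv2.imwrite("pics/w1.png",c["img"])
P=cloud(c); im=c["img"]
m=(P[...,2]>.138)&(P[...,2]<.149)&(np.hypot(P[...,0]-.5127,P[...,1]+.157)<.03)&(c["z_map"]>0)
q=P[m]; d=q-TAB; print(len(q)); a=d@F;b=d@S; print("F ext",np.percentile(a,[1,50,99]),"S ext",np.percentile(b,[1,50,99]))
E
```

```text
[-0.0599677  -0.07604131  2.06843877 -0.77578679  1.09340546  0.1021183 ] 0.04033653471647736
cm [-1.410e+00 -1.000e-02  1.029e+01] deg [-0.  -0.  -0.1] world [ 0.513 -0.158  0.125]
[317.38057345 223.1970429 ] [317.4148989  243.24011865]
277
F ext [-0.00939963  0.00826037  0.01163518] S ext [-0.00500467 -0.00031162  0.00434394]
```

View pics/w1.png

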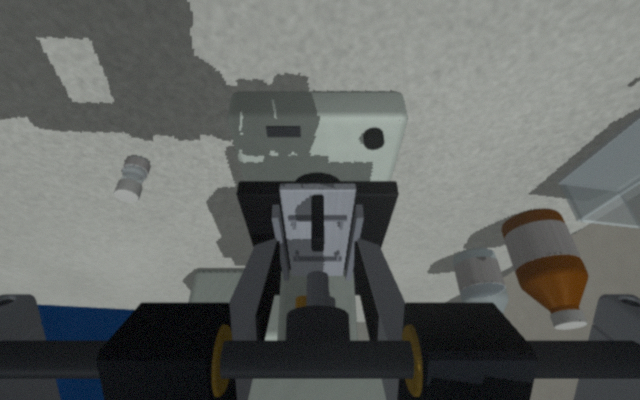

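The wrist view shows the black tab at (317,222), centred between the fingers, matching my estimate to within 1 mm. I'll approach and grip.

Request:
servo_tool(
  increments=[
    [[-1.4,0,3],[0,0,0],145],
    [[-1.4,0,6],[0,0,0],145],
    [[-1.4,0,8.5],[0,0,0],145],
    [[-1.4,0,10.2],[0,0,0],145],
    [[-1.4,0,10.2],[0,0,0],145],
    [[-1.4,0,10.2],[0,0,0],255],
    [[-1.4,0,10.2],[0,0,0],255],
    [[-1.4,0,10.2],[0,0,0],255],
    [[-1.4,0,10.2],[0,0,0],255],
    [[-1.4,0,10.2],[0,0,0],255],
  ],
  squeeze=35,
)

```text
time_s: 3.7
ee_pos: [0.5132, -0.1567, 0.1247]
ee_rot: [0.598, 0.725, -0.217, 0.264]
force: [-1.0, 2.6, 2.8]
grip_width: 0.0094
gripper_force: 35.0
```

```bash
python3 - <<'E'
from h import *
o=ctrl.get_obs(); print(o["joint_positions"])
p=o["ee_pos"]; print(p); M=R.from_quat(o["ee_rot"]).as_matrix(); print("F in tool",M.T@F,"Z",M.T@Z)
E
```

```text
[-0.21318288  0.060182    2.08384639 -0.86263267  0.89092637  0.12285211]
[ 0.51323265 -0.15667201  0.12466749]
F in tool [ 7.65935315e-01  5.16535262e-05 -6.42917639e-01] Z [-6.42917551e-01  5.89053353e-04 -7.65935164e-01]
```

Request:
servo_tool(
  increments=[
    [[1.15,0,-0.96],[0,0,0],255],
    [[2.3,0,-1.93],[0,0,0],255],
    [[3.45,0,-2.89],[0,0,0],255],
    [[4.6,0,-3.86],[0,0,0],255],
    [[5.74,0,-4.82],[0,0,0],255],
    [[6.9,0,-5.79],[0,0,0],255],
    [[8.04,0,-6.75],[0,0,0],255],
    [[9.2,0,-7.7],[0,0,0],255],
    [[9.8,0,-8.2],[0,0,0],255],
    [[10.0,0,-8.4],[0,0,0],255],
    [[10.0,0,-8.4],[0,0,0],255],
  ],
)

```text
time_s: 5.08
ee_pos: [0.4886, -0.0286, 0.1247]
ee_rot: [0.597, 0.725, -0.217, 0.265]
force: [4.9, -0.3, -0.0]
grip_width: 0.0097
gripper_force: 35.0
```

```bash
python3 - <<'E'
from h import *
o=ctrl.get_obs(); print((np.array(o["ee_pos"])-[ 0.51323265, -0.15667201,  0.12466749])@np.stack([F,S,Z]).T, o["force"]@F)
c=cam("top");P=cloud(c); cv2.imwrite("pics/t1.png",c["img"])
E
```

```text
[1.30417598e-01 3.03231129e-04 2.01230098e-05] -1.2726108741452697
```

The carrier travelled 130 mm and the force dropped to about 1 N, so it has clicked over. I'll release the tab and back off.

Request:
servo_tool(
  increments=[
    [[0,0,0],[0,0,0],145],
    [[0,0,0],[0,0,0],145],
    [[0,0,0],[0,0,0],145],
    [[0,0,-3],[0,0,0],145],
    [[0,0,-7],[0,0,0],110],
    [[0,0,-12],[0,0,0],110],
    [[0,0,-12],[0,0,0],110],
  ],
)

```text
time_s: 6.0
ee_pos: [0.4749, 0.0487, 0.2193]
ee_rot: [0.598, 0.725, -0.215, 0.266]
force: [0.5, -0.2, 0.0]
grip_width: 0.0537
gripper_force: 0.0
```

```bash
python3 - <<'E'
from h import *
c=cam("top");P=cloud(c); T=TAB+.13*F
m=(P[...,2]>.138)&(P[...,2]<.149)&(np.hypot(*(P[...,:2]-T[:2]).transpose(2,0,1))<.04)&(c["z_map"]>0)
d=P[m]-T; print(m.sum(),np.percentile(d@F,[2,50,98]),np.percentile(d@S,[2,50,98]))
a=np.radians(-56); y=[np.cos(a),np.sin(a),0]
inc([((.4366,.181,.17),Rt(0,y))])
E
```

```text
56 [-0.01050824 -0.00011377  0.0102833 ] [-0.00398054  0.00047536  0.00577195]
cm [13.92 -1.1  -4.87] deg [23.5 35.2 64.1] world [0.437 0.181 0.165]
```

Request:
servo_tool(
  increments=[
    [[13.9,-1.1,-4.9],[23.5,35.2,64.1],110],
    [[13.9,-1.1,-4.9],[23.5,35.2,64.1],110],
    [[13.9,-1.1,-4.9],[23.5,35.2,64.1],110],
    [[13.9,-1.1,-4.9],[23.5,35.2,64.1],110],
    [[13.9,-1.1,-4.9],[23.5,35.2,64.1],110],
    [[13.9,-1.1,-4.9],[23.5,35.2,64.1],110],
    [[13.9,-1.1,-4.9],[23.5,35.2,64.1],110],
    [[13.9,-1.1,-4.9],[23.5,35.2,64.1],110],
    [[13.9,-1.1,-4.9],[23.5,35.2,64.1],110],
    [[13.9,-1.1,-4.9],[23.5,35.2,64.1],110],
  ],
)

```text
time_s: 7.3
ee_pos: [0.4361, 0.1806, 0.164]
ee_rot: [0.956, 0.293, -0.002, -0.0]
force: [-0.9, 0.1, -0.3]
grip_width: 0.0532
gripper_force: 0.0
```

```bash
cat >> h.py <<'E'
def wins(c,z,near,r=.06):
    im=c["img"].astype(int); m=((im[...,1]-im[...,2]>15)&(im[...,1]-im[...,0]>5)).astype(np.uint8)
    k,l,st,ce=cv2.connectedComponentsWithStats(m); out=[]
    for i in range(1,k):
        p=onz(c,*ce[i],z)
        if st[i,4]>25 and np.hypot(*(p[:2]-near))<r: out.append((p,ce[i],st[i,4]))
    return out
E
python3 - <<'E'
from h import *
print(ctrl.get_obs()["joint_positions"])
c=cam("wrist"); w=wins(c,.010,np.array([.4366,.181]))
for x in w: print(x)
if len(w)==2:
    d=w[0][0]-w[1][0]; print("c",(w[0][0]+w[1][0])/2,np.degrees(np.arctan2(d[1],d[0])))
P=cloud(c)
for x in w: print(P[int(x[1][1]),int(x[1][0])])
a=np.radians(-56); y=[np.cos(a),np.sin(a),0]
inc([((.4366,.181,.023),Rt(0,y))])
E
```

```text
[ 1.51821004e-01 -1.21045268e-01  2.04762504e+00 -1.95492631e-04
  1.21897026e+00  1.12846214e+00]
(array([0.44968302, 0.19034328, 0.01      ]), array([317.98263889, 172.46006944]), np.int32(576))
(array([0.42269042, 0.17244135, 0.01      ]), array([317.64448669, 206.23954373]), np.int32(526))
c [0.43618672 0.18139232 0.01      ] 33.55297584266261
[0.44999569 0.19164264 0.01279177]
[0.42302963 0.17340421 0.01193892]
cm [ 0.11  0.02 14.61] deg [-0.1  0.2  0. ] world [0.437 0.181 0.018]
```

Request:
servo_tool(
  increments=[
    [[0.1,0.05,5],[0,0,0],110],
    [[0.1,0.05,10],[0,0,0],110],
    [[0.1,0.05,13],[0,0,0],110],
    [[0.1,0.05,14.7],[0,0,0],110],
    [[0.1,0.05,14.7],[0,0,0],110],
    [[0.1,0.05,14.7],[0,0,0],255],
    [[0.1,0.05,14.7],[0,0,0],255],
    [[0.1,0.05,14.7],[0,0,0],255],
    [[0.1,0.05,14.7],[0,0,0],255],
  ],
  squeeze=15,
)

```text
time_s: 8.48
ee_pos: [0.438, 0.1808, 0.0187]
ee_rot: [0.956, 0.292, -0.0, -0.0]
force: [-1.4, -0.3, 6.1]
grip_width: 0.0339
gripper_force: 15.0
```

Request:
servo_tool(
  increments=[
    [[0,0,-1],[0,0,0],255],
    [[0,0,-4],[0,0,0],255],
    [[0,0,-9],[0,0,0],255],
    [[0,0,-14],[0,0,0],255],
    [[0,0,-18],[0,0,0],255],
    [[0,0,-18],[0,0,0],255],
  ],
)

```text
time_s: 9.22
ee_pos: [0.4394, 0.1809, 0.2012]
ee_rot: [0.956, 0.292, 0.002, 0.0]
force: [-1.0, -0.6, -1.5]
grip_width: 0.0336
gripper_force: 15.0
```

```bash
python3 - <<'E'
from h import *
o=ctrl.get_obs(); p=o["ee_pos"]; M=R.from_quat(o["ee_rot"]).as_matrix(); print(p)
c=cam("wrist"); zt=p[2]-.014-.003+.010
w=wins(c,zt,p[:2])
for x in w: print(x)
if len(w)==2:
    d=w[0][0]-w[1][0]; m=(w[0][0]+w[1][0])/2; print("c in tool mm",M.T@(m-p)*1000,"dir in tool",M.T@d/np.linalg.norm(d))
B=BED0+.13*F; print("bed",B)
inc([((B[0],B[1],.20),Rt(0))])
E
```

```text
[0.43939496 0.18089126 0.20121259]
(array([0.45151635, 0.19081537, 0.19421259]), array([316.66508876, 230.47869822]), np.int32(1690))
(array([0.42474013, 0.172893  , 0.19421259]), array([316.48482805, 285.91773432]), np.int32(1483))
c in tool mm [-0.54514166 -1.51763475  6.99509991] dir in tool [0.99998537 0.00280855 0.00462349]
bed [ 0.50029742 -0.09339423  0.102     ]
cm [-10.13  26.22   0.34] deg [ -0.  -0. -67.] world [ 0.5   -0.093  0.195]
```

```bash
python3 - <<'E'
from h import *
import pickle
B=BED0+.13*F
L=[]
for n in("top","scene"):
    c=cam(n); pickle.dump(c,open(n+"1.pkl","wb")); u,v=proj(c,B); print(n,u,v)
    u0,v0=int(u)-35,int(v)-35
    L.append(cv2.resize(c["img"][v0:v0+70,u0:u0+70],(399,399),interpolation=cv2.INTER_CUBIC)); print(u0,v0)
    for sx in(-.0405,.0405):
        for sy in(-.02,.02):
            q=(proj(c,B+sx*F+sy*S+.005*Z)-[u0,v0]+.5)*5.7; cv2.circle(L[-1],(int(q[0]),int(q[1])),2,(0,0,255),-1)
cv2.imwrite("pics/bed.png",np.hstack(L))
E
```

```text
top 389.30982915719306 191.68030463298797
354 156
scene 245.12532737515568 196.3916449869897
210 161
```

View pics/bed.png

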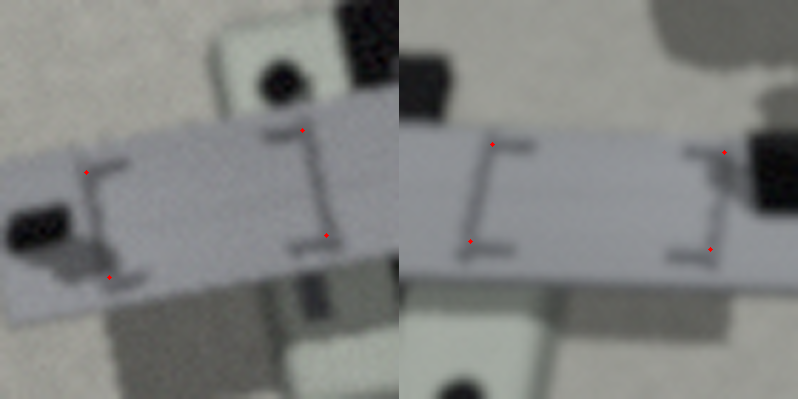

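The red marks (bed corners predicted from the tab) agree with the dark rims in both views to about 1 mm. The rims are at top crop x≈98 and x≈316, and at scene crop x≈480 and x≈718. I'll carry the holder above the bed.

Request:
servo_tool(
  increments=[
    [[-5,13,0],[0,0,-33],255],
    [[-10.1,26.2,0],[0,0,-67],255],
    [[-10.1,26.2,0],[0,0,-67],255],
    [[-10.1,26.2,0],[0,0,-67],255],
    [[-10.1,26.2,0],[0,0,-67],255],
    [[-10.1,26.2,0],[0,0,-67],255],
    [[-10.1,26.2,0],[0,0,-67],255],
    [[-10.1,26.2,0],[0,0,-67],255],
    [[-10.1,26.2,0],[0,0,-67],255],
    [[-10.1,26.2,0],[0,0,-67],255],
  ],
)

```text
time_s: 10.62
ee_pos: [0.4998, -0.0928, 0.1968]
ee_rot: [0.637, 0.771, -0.001, -0.001]
force: [-0.5, -0.3, -1.0]
grip_width: 0.0337
gripper_force: 15.0
```

```bash
python3 - <<'E'
from h import *
B=BED0+.13*F
o=ctrl.get_obs(); print(o["ee_pos"],o["grip_width"])
inc([((B+.0008*F)[:2].tolist()+[.138+.005],Rt(0)),((B+.0008*F)[:2].tolist()+[.1240],Rt(0))])
c=cam("scene"); w=wins(c,.194,B[:2],.08)
for x in w: print(x)
E
```

```text
[ 0.49975522 -0.09282614  0.19682431] 0.03372915231643621
cm [0.01 0.06 5.88] deg [-0.2 -0.1 -0.1] world [ 0.5   -0.093  0.138]
cm [0.01 0.07 7.78] deg [-0.2 -0.1 -0.1] world [ 0.5   -0.093  0.119]
(array([ 0.49881735, -0.07439985,  0.194     ]), array([247.40677966, 168.51694915]), np.int32(118))
```

Request:
servo_tool(
  increments=[
    [[0,0.05,3],[0,0,0],255],
    [[0,0.05,5],[0,0,0],255],
    [[0,0.05,6.2],[0,0,0],255],
    [[0,0.05,6.2],[0,0,0],255],
    [[0,0.05,6.2],[0,0,0],255],
  ],
)

```text
time_s: 11.3
ee_pos: [0.501, -0.0933, 0.1363]
ee_rot: [0.636, 0.771, -0.001, -0.0]
force: [0.0, -0.2, -0.9]
grip_width: 0.0339
gripper_force: 15.0
```

```bash
python3 - <<'E'
from h import *
B=BED0+.13*F
o=ctrl.get_obs(); print(o["ee_pos"],o["force"]); p=o["ee_pos"]
c=cam("wrist"); 
w=wins(c,p[2]-.007,B[:2],.08)
for x in w: print(x, (x[0]-B)@F,(x[0]-B)@S)
a=proj(c,B+.105*F*0); u,v=map(int,proj(c,B)); print(u,v)
im=c["img"]; v0=max(0,v-150); cv2.imwrite("pics/w2.png",cv2.resize(im[max(0,v-130):v+130,u-130:u+130],(600,600) if v+130<=400 and v>=130 else None,fx=2.3,fy=2.3,interpolation=cv2.INTER_CUBIC))
print("crop",u-130,max(0,v-130))
for sx in(-.0405,.0405):
    for sy in(-.02,.02): print(proj(c,B+sx*F+sy*S+.004*Z))
E
```

```text
[ 0.50095736 -0.09329428  0.13626038] [ 2.03390118e-04 -2.45348536e-01 -9.45566824e-01]
(array([ 0.49694012, -0.07663589,  0.12926038]), array([316.69657615, 230.43565525]), np.int32(1694)) 0.017091046115516834 -9.796912106412423e-05
(array([ 0.50300863, -0.10835365,  0.12926038]), array([316.55967633, 285.91031693]), np.int32(1483)) -0.01520189837828309 -0.0001929928755707736
316 241
crop 186 111
[285.23103245 303.38181725]
[348.76703365 303.42640158]
[281.62504681 177.18252543]
[352.26378156 177.17168856]
```

View pics/w2.png

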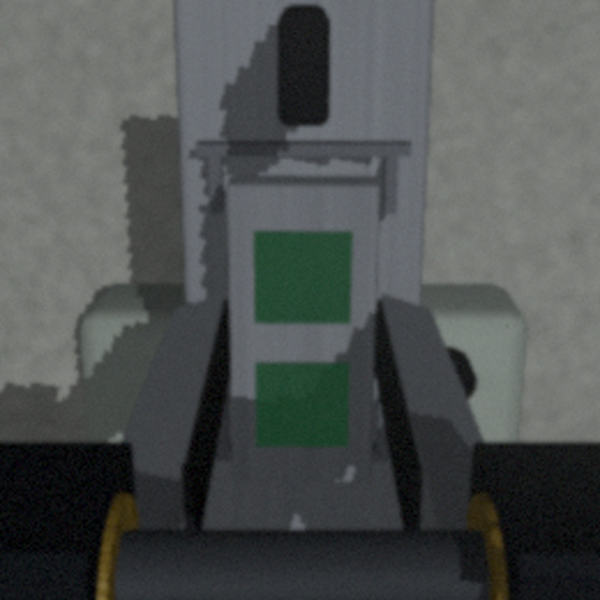

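The view shows the holder centred between the side rims (crop x 228–378 against rims at 220–388). Its front end (y≈180) is inside the front rim (y≈155). I'll lower it.

Request:
servo_tool(
  increments=[
    [[0,0,0.6],[0,0,0],255],
    [[0,0,1.1],[0,0,0],255],
    [[0,0,1.3],[0,0,0],255],
    [[0,0,1.4],[0,0,0],255],
    [[0,0,1.4],[0,0,0],255],
    [[0,0,1.4],[0,0,0],255],
  ],
)

```text
time_s: 12.1
ee_pos: [0.5004, -0.0931, 0.1215]
ee_rot: [0.636, 0.771, -0.001, -0.001]
force: [-0.8, -0.7, -0.9]
grip_width: 0.034
gripper_force: 15.0
```

Request:
servo_tool(
  increments=[
    [[0,0,0.05],[0,0,0],255],
    [[0,0,0.1],[0,0,0],255],
    [[0,0,0.15],[0,0,0],255],
    [[0,0,0.15],[0,0,0],255],
  ],
)

```text
time_s: 12.6
ee_pos: [0.5004, -0.0932, 0.1207]
ee_rot: [0.636, 0.771, -0.001, -0.001]
force: [-3.0, 0.9, 5.9]
grip_width: 0.0338
gripper_force: 15.0
```

Contact at 6 N. Opening slightly and rising.

Request:
servo_tool(
  increments=[
    [[0,0,-0.05],[0,0,0],130],
    [[0,0,-0.05],[0,0,0],130],
    [[0,0,-0.05],[0,0,0],130],
    [[0,0,-0.5],[0,0,0],130],
    [[0,0,-2],[0,0,0],130],
    [[0,0,-5],[0,0,0],130],
    [[0,0,-9],[0,0,0],130],
    [[0,0,-9],[0,0,0],130],
  ],
)

```text
time_s: 13.6
ee_pos: [0.5029, -0.094, 0.2147]
ee_rot: [0.636, 0.771, 0.0, 0.003]
force: [-0.4, -0.4, 0.4]
grip_width: 0.0462
gripper_force: 0.0
```

```bash
python3 - <<'E'
from h import *
B=BED0+.13*F
for n in("wrist","scene"):
    c=cam(n); w=wins(c,.112,B[:2],.06)
    P=cloud(c)
    for x in w: print(n,(x[0]-B)@F,(x[0]-B)@S,x[2],P[int(x[1][1]),int(x[1][0])])
    if n=="wrist":
        q=P[(np.abs((P-B)@F)<.035)&(np.abs((P-B)@S)<.015)&(c["z_map"]>0)&(P[...,2]<.125)]
        A_=np.c_[(q-B)@F,(q-B)@S,np.ones(len(q))]; print("plane",np.linalg.lstsq(A_,q[:,2],rcond=None)[0])
        u,v=map(int,proj(c,B)); v0=max(0,v-100); cv2.imwrite("pics/w3.png",cv2.resize(c["img"][v0:v0+200,u-100:u+100],(600,600),interpolation=cv2.INTER_CUBIC))
T=Rt(40); G=TAB+.13*F+.002*F+.003*Z
inc([(G-.09*T[:,2]+.02*F,T)])
inc([(G,T)],(G-.09*T[:,2]+.02*F+.005*T[:,2],T))
E
```

```text
wrist 0.016579750087594745 -0.0007731096607135077 797 [ 0.49617706 -0.07648354  0.11467239]
wrist -0.015706498614037608 -0.0008667816187350064 704 [ 0.50212974 -0.10765106  0.11523204]
plane [-0.00105591 -0.00211297  0.11420355]
scene -0.015432756303189877 -0.0013010810621701585 107 [ 0.50097411 -0.11008311  0.11250354]
scene 0.01650220550709069 -0.0008688341697596609 110 [ 0.49525079 -0.07957496  0.1112699 ]
cm [14.14 -0.05  1.63] deg [ -0.1 -40.   -0. ] world [0.473 0.046 0.194]
cm [-1.53  0.   10.29] deg [0. 0. 0.] world [ 0.488 -0.031  0.125]
```

View pics/w3.png

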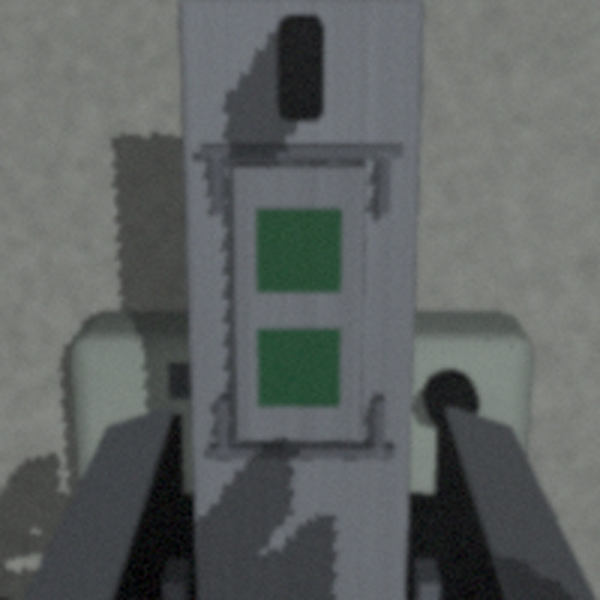

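The holder lies level inside the rims, about 0.5 mm (along) and 1 mm (across) off centre. Next, the tab again.

Request:
servo_tool(
  increments=[
    [[6,0,0],[0,-5,0],145],
    [[12,0,1.6],[0,-15,0],145],
    [[14.1,-0.05,1.6],[0,-40,0],145],
    [[14.1,-0.05,1.6],[0,-40,0],145],
    [[14.1,-0.05,1.6],[0,-40,0],145],
    [[14.1,-0.05,1.6],[0,-40,0],145],
    [[14.1,-0.05,1.6],[0,-40,0],145],
  ],
)

```text
time_s: 14.58
ee_pos: [0.473, 0.0449, 0.1935]
ee_rot: [0.598, 0.725, -0.219, 0.262]
force: [0.3, 0.4, 0.4]
grip_width: 0.0404
gripper_force: 0.0
```

```bash
python3 - <<'E'
from h import *
T=Rt(40); G=TAB+.132*F+.0003*S+.003*Z
inc([(G,T)]); print(ctrl.get_obs()["joint_positions"])
E
```

```text
cm [-1.53  0.1  10.2 ] deg [-0.2 -0.1  0.1] world [ 0.488 -0.031  0.125]
[ 0.21702789 -0.03259591  2.02970086 -0.73711376  1.26687718  0.29981238]
```

Request:
servo_tool(
  increments=[
    [[-1.5,0.05,3],[0,0,0],145],
    [[-1.5,0.05,6],[0,0,0],145],
    [[-1.5,0.05,8.5],[0,0,0],145],
    [[-1.5,0.05,10.2],[0,0,0],145],
    [[-1.5,0.05,10.2],[0,0,0],145],
    [[-1.5,0.05,10.2],[0,0,0],255],
    [[-1.5,0.05,10.2],[0,0,0],255],
    [[-1.5,0.05,10.2],[0,0,0],255],
    [[-1.5,0.05,10.2],[0,0,0],255],
    [[-1.5,0.05,10.2],[0,0,0],255],
  ],
  squeeze=35,
)

```text
time_s: 15.82
ee_pos: [0.4889, -0.0299, 0.1258]
ee_rot: [0.598, 0.725, -0.218, 0.263]
force: [2.6, 2.4, 0.6]
grip_width: 0.0094
gripper_force: 35.0
```

```bash
python3 - <<'E'
from h import *
o=ctrl.get_obs(); p=o["ee_pos"]; M=R.from_quat(o["ee_rot"]).as_matrix(); print(p,"-F*.13 tool",-M.T@F*13.0)
E
```

```text
[ 0.48888934 -0.02989038  0.1257996 ] -F*.13 tool [-9.96589260e+00 -2.01537937e-03  8.34751344e+00]
```

Request:
servo_tool(
  increments=[
    [[-0.38,0,0.32],[0,0,0],255],
    [[-0.92,0,0.77],[0,0,0],255],
    [[-1.53,0,1.28],[0,0,0],255],
    [[-2.3,0,1.93],[0,0,0],255],
    [[-3.07,0,2.57],[0,0,0],255],
    [[-3.83,0,3.21],[0,0,0],255],
    [[-4.6,0,3.85],[0,0,0],255],
    [[-5.36,0,4.49],[0,0,0],255],
    [[-6.13,0,5.14],[0,0,0],255],
    [[-6.9,0,5.78],[0,0,0],255],
    [[-7.4,0,6.2],[0,0,0],255],
    [[-7.67,0,6.42],[0,0,0],255],
  ],
)

```text
time_s: 17.32
ee_pos: [0.5081, -0.1297, 0.1258]
ee_rot: [0.598, 0.725, -0.218, 0.264]
force: [6.6, -2.4, -1.6]
grip_width: 0.0095
gripper_force: 35.0
```

```bash
python3 - <<'E'
from h import *
o=ctrl.get_obs(); p=o["ee_pos"]; d=p-np.array([.48889,-.02989,.1258]); print(d@F,d@S,d[2]); print("F,S,Z force",o["force"]@F,o["force"]@S,o["force"][2], "to first grasp",(np.array([.5132,-.1567,.1247])-p)@F)
print(o["joint_positions"])
E
```

```text
-0.10164937847732754 -0.00022938557254456108 2.5540009898683547e-05
F,S,Z force -3.6222246933453883 6.0381620301653784 -1.6134749879640915 to first grasp -0.027469331333274546
[-0.15802496  0.05000955  2.09192303 -0.85481338  0.92878358  0.15847969]
```

Request:
servo_tool(
  increments=[
    [[-0.4,0,0.33],[0,0,0],255],
    [[-0.92,0,0.77],[0,0,0],255],
    [[-1.45,0,1.22],[0,0,0],255],
    [[-1.85,0,1.55],[0,0,0],255],
    [[-2.1,0,1.76],[0,0,0],255],
    [[-2.25,0,1.89],[0,0,0],255],
    [[-2.3,0,1.93],[0,0,0],255],
    [[-2.3,0,1.93],[0,0,0],255],
  ],
)

```text
time_s: 18.32
ee_pos: [0.5135, -0.1579, 0.1258]
ee_rot: [0.598, 0.725, -0.218, 0.263]
force: [3.0, 6.6, 3.5]
grip_width: 0.0099
gripper_force: 35.0
```

```bash
python3 - <<'E'
from h import *
o=ctrl.get_obs(); p=o["ee_pos"]; d=p-np.array([.48889,-.02989,.1258]); print(d@F,d@S,d[2]); print("F,S,Z force",o["force"]@F,o["force"]@S,o["force"][2])
E
```

```text
-0.13037840744660545 -0.00032190620451480554 -1.97079981724968e-05
F,S,Z force 5.876313971842196 4.1807969129968034 3.463114397636212
```

Home: 130.4 mm travelled, with 6 N against the end stop. I'll release, back off and check.

Request:
servo_tool(
  increments=[
    [[0,0,0],[0,0,0],145],
    [[0,0,0],[0,0,0],145],
    [[0,0,0],[0,0,0],145],
    [[0,0,-3],[0,0,0],145],
    [[1,0,-8],[0,0,0],145],
    [[3,0,-14],[0,0,0],145],
    [[3,0,-14],[0,0,0],145],
    [[3,0,-14],[0,0,0],145],
  ],
)

```text
time_s: 19.32
ee_pos: [0.4912, -0.0474, 0.2127]
ee_rot: [0.598, 0.725, -0.219, 0.262]
force: [-0.6, 0.5, 0.7]
grip_width: 0.0405
gripper_force: 0.0
```

```bash
python3 - <<'E'
from h import *
for n in("scene","top","wrist"):
    c=cam(n); P=cloud(c)
    m=(P[...,2]>.138)&(P[...,2]<.149)&(np.hypot(*(P[...,:2]-TAB[:2]).transpose(2,0,1))<.02)&(c["z_map"]>0)&(c["img"].max(-1)<60)
    d=P[m]-TAB; print(n,m.sum(),np.percentile(d@F,[2,50,98]) if m.sum() else "")
    for x in wins(c,.112,BED0[:2],.06): print((x[0]-BED0)@F,(x[0]-BED0)@S,x[1:])
c=cam("scene"); cv2.imwrite("pics/end.png",cv2.resize(c["img"][155:260,80:260],None,fx=4.4,fy=4.4,interpolation=cv2.INTER_CUBIC)); print(ctrl.get_obs()["force"])
E
```

```text
scene 61 [-0.00927494  0.00041443  0.01093228]
-0.015684109016029298 -0.0024582547306936306 (array([169.97297297, 189.87387387]), np.int32(111))
0.016334837125619815 -0.0011584271162231564 (array([186.16346154, 190.99038462]), np.int32(104))
top 42 [-0.00986054  0.00092173  0.01072024]
wrist 201 [-0.00810831  0.00829857  0.01177859]
0.012052016228591927 -0.008847665973167529 (array([310.5    , 240.84375]), np.int32(64))
0.011816663509780992 0.007713098757138677 (array([326.16326531, 241.02040816]), np.int32(49))
-0.02074913176236835 -0.0013283372776155221 (array([317.61403509, 254.49707602]), np.int32(171))
[-0.71779607 -0.18016494 -0.51245136]
```

View pics/end.png

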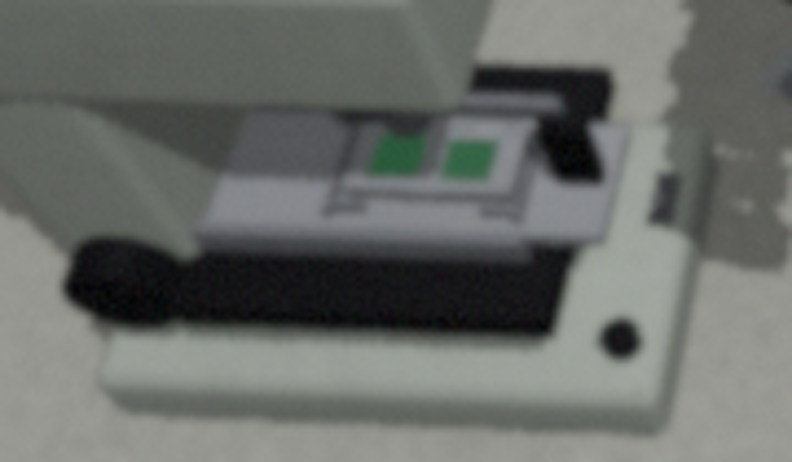

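The carrier is home with its tab in the original place. The holder sits between the rims with its windows at crop (398,155) and (470,160), and the robot is clear. I'll hand it in.

```bash
python3 -c "
from cell import ctrl
print(ctrl.close_job())"
```

```text
the job is handed in; nothing more can be done
None
```

The job is handed in after about 19 s of the 62 s allowed: the carrier was pulled to its stop, the holder laid flat in its bed about 1 mm off centre, and the carrier eased home by the tab with the gripper then clear; the hand-in returned no verdict.

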